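# Square the tray plates and hold them home on the bundling dock

## Task

Three perforated tray plates lie in a ragged stack on the bundling dock of the sterilising room. First knock the long sides of the stack flush with each other over their whole length while the sprung plunger is still fully out, then push the stack endwise against the plunger until all three plates are home against the steel stop block, and finish while still holding the stack pressed there against the spring. Leave the jar, the bowl and the carton where they are.

Things in the scene. Friction and masses are not known exactly. Their poses are not given: they have to be found in the camera images.
- dock: fixed bench fixture; origin on the table top, +x is the pushing direction, towards the stop. White foot plate 100 mm wide, 8 mm thick, x -100 to +190 mm; on it a slick grey plinth 24 mm wide (y +-12 mm), x -26 to +100 mm, top at z = 22 mm, on which the plates lie and slide. The stack (z 22 to 40 mm) starts with its middle at x = -4 to +14 mm, y about 0; when home its middle is at x = 35 mm.
- plinth_end (a point): middle of the plinth's near top edge, at dock x = -26, y = 0, z = 22 mm. The plates overhang the plinth on both long sides (by about 11 mm) and past this near end (at home by 4 mm), so fingertips can reach below the lowest plate there, down to the foot plate at z = 8 mm.
- home_end (a point): where the middle of the stack's near end face is when the stack is home: dock x = -30, y = 0, z = 31 mm. At the start the near end lies 20 to 40 mm before it (towards dock -x).
- stop: steel stop block fixed on the dock, 64 mm wide; origin at dock x = 100, y = 0, z = 8 mm, in the plane of its near face (facing dock -x), which is the hard stop. Two uprights (y = 10 to 32 mm either side) and a bridge on top, highest point 52 mm above its origin; behind it a dark spring barrel 26 mm in diameter.
- plunger (a joint): travel of the sprung plunger between the uprights, m: 0 = fully out, grows as it is pushed along dock +x; 0.015 when the plates meet the stop block (it could go on to 0.020). Spring force about 4 N at 0 and 8 N at 0.015; it returns by itself and pushes the plates back.
- plunger_face (a point): centre of the plunger's flat front face, 14 mm wide (y) and 24 mm high, z = 19 to 43 mm; at dock x = 85 mm when fully out.
- plate_low: perforated aluminium plate, 130 x 46 x 6 mm (x, y, z), 0.07 to 0.14 kg, identical to the other two; origin at the centre of its underside, x along its length (starts within about 2.5 degrees of the dock's x). Lowest of the stack, underside at z = 22 mm.
- plate_mid: perforated aluminium plate, 130 x 46 x 6 mm (x, y, z), 0.07 to 0.14 kg, identical to the other two; origin at the centre of its underside, x along its length (starts within about 2.5 degrees of the dock's x). Middle of the stack, underside at z = 28 mm.
- plate_top: perforated aluminium plate, 130 x 46 x 6 mm (x, y, z), 0.07 to 0.14 kg, identical to the other two; origin at the centre of its underside, x along its length (starts within about 2.5 degrees of the dock's x). Top of the stack, underside at z = 34 mm. Each plate of the stack starts shifted up to 8 mm sideways and 9 mm lengthwise from the stack's middle.
- jar: bystander: white jar with steel lid, 68 mm diameter, 100 mm high; origin at the centre of its underside.
- bowl: bystander: steel bowl, 96 mm diameter, 45 mm high; origin at the centre of its underside.
- carton: bystander: cardboard carton 70 x 110 x 45 mm; origin at the centre of its underside.
There are look-alikes about, which are no part of the job. Leave any orange look-alike of the plate_top alone. Leave any orange look-alike of the plate_mid alone.

How it is judged:
On the way:
1. the long sides of the three plates are flush with each other (2.5 mm, 2 degrees), still stacked on the plinth, with the plunger still out (less than 3 mm pressed) (z of plate_low in the frame of dock between 0.0195 and 0.0245 m and z of plate_mid in the frame of dock between 0.0255 and 0.0305 m and z of plate_top in the frame of dock between 0.0315 and 0.0365 m and y of plate_mid in the frame of plate_low between -0.0025 and 0.0025 m and angle between the x axis of each of plate_mid, plate_top and the x axis of plate_low, either way round below 0.035 rad and y of plate_top in the frame of plate_low between -0.0025 and 0.0025 m and y of plate_top in the frame of plate_mid between -0.0025 and 0.0025 m and angle between the x axis of plate_top and the x axis of plate_mid, either way round below 0.035 rad and value of joint plunger below 0.003 m), for 0.2 s.
At the end, for the whole second after the job is handed in: Plates stacked on the plinth at rest, long sides flush within 3 mm, each far end within 2 mm of the stop block and square to it within 2.5 degrees, plunger pressed 13 mm or more; the stack bears on the stop with over 1 N and the fingers press on it with over 2 N (z of plate_low in the frame of dock between 0.0195 and 0.0245 m and z of plate_mid in the frame of dock between 0.0255 and 0.0305 m and z of plate_top in the frame of dock between 0.0315 and 0.0365 m and y of plate_mid in the frame of plate_low between -0.003 and 0.003 m and angle between the x axis of each of plate_mid, plate_top and the x axis of plate_low, either way round below 0.04 rad and y of plate_top in the frame of plate_low between -0.003 and 0.003 m and y of plate_top in the frame of plate_mid between -0.003 and 0.003 m and angle between the x axis of plate_top and the x axis of plate_mid, either way round below 0.04 rad and x of each of plate_low, plate_mid, plate_top in the frame of dock above 0.033 m and angle between the x axis of each of plate_low, plate_mid, plate_top and the x axis of dock, either way round below 0.05 rad and linear speed of each of plate_low, plate_mid, plate_top below 0.01 m/s and value of joint plunger above 0.013 m and (contact force between stop and plate_low above 1 N or contact force between stop and plate_mid above 1 N or contact force between stop and plate_top above 1 N) and (contact force between the fingers and plate_low above 2 N or contact force between the fingers and plate_mid above 2 N or contact force between the fingers and plate_top above 2 N)); the arm keeps its last pose, push and grip.
It fails at once if a bystander (jar) is pushed more than 25 mm (distance of jar from where it was at the start of the episode above 0.025 m).
It fails at once if a bystander (bowl) is pushed more than 25 mm (distance of bowl from where it was at the start of the episode above 0.025 m).
It fails at once if a bystander (carton) is pushed more than 25 mm (distance of carton from where it was at the start of the episode above 0.025 m).
It fails at once if a plate falls off the plinth (height (world z) of any of plate_low, plate_mid, plate_top below 0.014 m).
It also fails if it takes over 56 s, if anything falls off the work surface, if the arm or the gripper's body presses on something with over 40 N, if the wrist force passes 120 N, or if a joint passes its speed limit or range.

## Robot

A 7-joint arm with a two-finger parallel gripper is mounted at the origin on the work surface. World frame = base frame: x ahead of the robot, y to its left, z up, the work surface at z = 0. Lengths are in m, angles in rad, forces in N, time in s.
With the tool pointing down it reaches from about 0.4 to 0.85 m from the base axis. Payload 10.4 kg.
Tool frame: the origin (TCP) lies between the finger pads; the fingertips stand 8 mm ahead of it and the grasp point (between the pads) lies 11 mm behind it; z points along the fingers, x is the direction in which the jaws open and shut, and the axes are right-handed (so a half turn about z gives the same grasp; the last joint's range is limited). The gripper opens to 87 mm and grips with 3 to 60 N. Pads are 19 mm wide; open, the fingers measure 117 mm over their backs; the gripper's body (75 mm by 190 mm) begins 51 mm behind the grasp point.
Start: joints at [1.203, 0.332, -0.065, 1.46, 0.022, 1.35, -0.088], TCP at [0.211, -0.588, 0.231] pointing down, gripper open.
Joint ranges: [-2.6, 2.6], [-0.5, 2.12], [-1.47, 1.34], [0.16, 2.42], [-1.27, 4.41], [0.06, 2.06], [-2.6, 2.6]. Speed limits (rad/s): [2.22, 2.22, 2.79, 2.79, 3.14, 3.14, 3.14].

## Interface

Orientations are given as a unit quaternion [x, y, z, w].
In Python, from bench import r, viewer gives the robot as it stands.
- The arm moves only by the tool apply_moves, never from a script. Its argument "increments" is a list of rows, each an object with "grip": the closure in counts, from 0 (fully open) to 255 (shut); "xyz": the shift along the tool's x, y, z in mm, a list of three; "rotation": the turn, a rotation vector about the tool's x, y, z in degrees, a list of three. A call has 1 to 5 rows; each row is the pose to reach, as a shift and turn from the pose measured when the call began, along the tool's axes at that moment; what a row does not reach only later rows make up. A row lasts 1/8 s, in which the tool goes at most 62.5 mm and 10.7 degrees, less where a joint would pass 70% of its speed; a pose out of reach is approached as far as the arm can. A call with a gripper value outside its range is refused whole. The fingers move at their own pace and stop on an object; "squeeze" is the grip in N (left out, the last holds). Time passes only in rows, so rows that repeat a pose let the fingers close. It gives the time, the measured TCP pose, the force and the opening at its end, in the units of the state.
- r.read_state(): the state, without advancing time (a new reading comes with each control period).
- viewer.camera(name): name is "scene" or "top" or "wrist"; returns a dict with "img" (384x512x3 uint8, blue, green, red), "range_z" (384x512 float32, m along the optical axis (not along the pixel's ray), 0 where there is no reading), "vertical_fov" (degrees; the focal length in pixels is half the picture's height over the tangent of half this angle, whatever the lens; pixels are square), "cx", "cy" (the principal point, pixels), "D" ([k1, k2, p1, p2, k3] as OpenCV has them; the pictures are not rectified), "rvec" (rotation vector, rad) and "tvec" (3), from world to camera coordinates, as OpenCV has them. Camera axes: x right, y down, z forward; pixel columns grow to the right and rows downward; lengths in m; the calibration is good to about 2 mm. A picture is of the moment at which its call begins.
- r.close_job(): hands the job in, once; it reports no verdict.
The state is a dict: "time": time; "joint_positions": joint angles; "joint_vel": joint speeds; "joint_torque": joint torques, N m; "ee_pos": TCP position; "eef_rot": TCP orientation; "ft_force": force on the tool from outside, world axes, zero at the start; "torque": the same for the moment, N m; "width": finger opening in m.
Only numpy, scipy, OpenCV 4.12 (cv2) and the standard library are available. Lean on these libraries where they do the work, as an engineer would, in place of code of your own. Each camera call takes 0.05 s, during which the arm holds its last target.

## Working session

There is one attempt and no reset: what is moved stays moved. The work goes in short steps, Python scripts to look and compute and a tool call to move; the robot and the scene stay as the last step left them, time stands still between calls to the robot, and variables do not carry over. Pictures are saved under pics/ and viewed, and the job is handed in when it is done.

Besides the shell and the picture viewer there is one more tool, called after "Request:" as name(argument=value, ...) on one line, values as JSON. apply_moves: Moves the arm, as the interface text tells. Its arguments: {"type":"object","properties":{"increments":{"type":"array","items":{"type":"object","properties":{"grip":{"type":"number"},"xyz":{"type":"array","items":{"type":"number"}},"rotation":{"type":"array","items":{"type":"number"}}}}},"squeeze":{"type":"number"}},"required":["increments"]}

```bash
ls; mkdir -p pics; python3 - <<'E'
from bench import r, viewer
import cv2,numpy as np
s=r.read_state();print({k:np.round(v,3).tolist() for k,v in s.items()})
for n in ["scene","top","wrist"]:
    c=viewer.camera(n);cv2.imwrite(f"pics/{n}0.png",c["img"]);print(n,c["vertical_fov"],c["cx"],c["cy"],c["D"],c["rvec"],c["tvec"])
E
```

```text
pics
{'time': 0.0, 'joint_positions': [1.203, 0.333, -0.065, 1.461, 0.022, 1.35, -0.089], 'joint_vel': [-0.001, -0.001, 0.0, 0.001, 0.001, 0.001, 0.0], 'joint_torque': [-0.001, -62.324, 0.025, -38.99, -0.061, 0.039, 0.0], 'ee_pos': [0.211, -0.588, 0.23], 'eef_rot': [0.818, -0.575, -0.001, -0.0], 'ft_force': [-0.228, -0.166, 0.272], 'torque': [0.021, -0.036, 0.031], 'width': 0.087}
scene 55.48735805623789 253.48083845288363 192.3927987479605 [0.01675143 0.         0.         0.         0.        ] [ 2.05484412  1.37787274 -0.52122641] [-0.27296448 -0.34213041  1.08157395]
top 47.48297858079381 261.2528270424347 189.166180890923 [-0.15199826  0.          0.          0.          0.        ] [ 2.20545937 -2.21789327  0.114749  ] [0.02191201 0.57122482 0.86194396]
wrist 58.60129407528461 255.41731330313843 188.08261991560576 [-0.09497129  0.          0.          0.          0.        ] [-2.37036611  1.66613673  0.2437688 ] [-0.62376119 -0.03478994  0.39079833]
```

View pics/scene0.png

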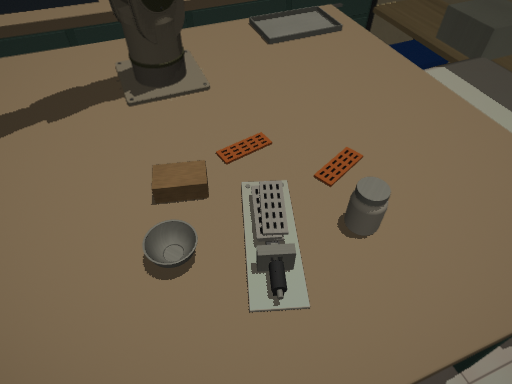

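View pics/top0.png

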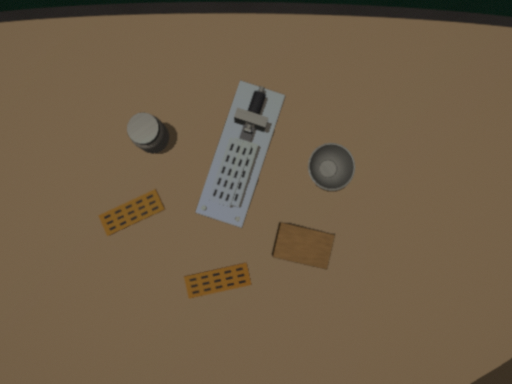

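View pics/wrist0.png

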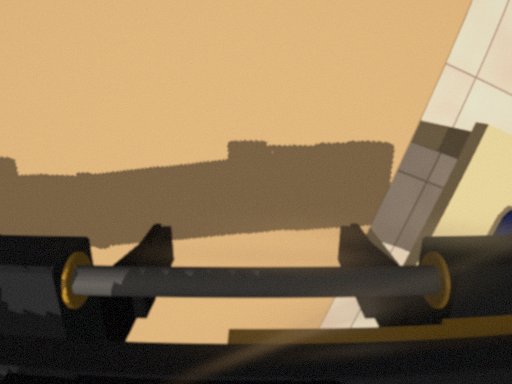

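```bash
cat > h.py <<'E'
import cv2,numpy as np
from bench import r,viewer
def K(c):
    f=c["img"].shape[0]/2/np.tan(np.radians(c["vertical_fov"])/2)
    return np.array([[f,0,c["cx"]],[0,f,c["cy"]],[0,0,1.]])
def cloud(c):
    h,w=c["range_z"].shape
    u,v=np.meshgrid(np.arange(w),np.arange(h))
    p=cv2.undistortPoints(np.stack([u,v],-1).reshape(-1,1,2).astype(float),K(c),np.array(c["D"])).reshape(h,w,2)
    z=c["range_z"]; P=np.dstack([p[...,0]*z,p[...,1]*z,z]).astype(float)
    R=cv2.Rodrigues(np.array(c["rvec"]))[0]
    return (P-np.array(c["tvec"]).ravel())@R
def proj(c,X):
    return cv2.projectPoints(np.array(X,float).reshape(-1,1,3),np.array(c["rvec"],float),np.array(c["tvec"],float),K(c),np.array(c["D"],float))[0].reshape(-1,2)
def rayz(c,uv,z):
    p=cv2.undistortPoints(np.array(uv,float).reshape(-1,1,2),K(c),np.array(c["D"])).reshape(-1,2)
    R=cv2.Rodrigues(np.array(c["rvec"]))[0];t=np.array(c["tvec"]).ravel()
    d=np.c_[p,np.ones(len(p))]@R;o=-R.T@t
    return o+d*((z-o[2])/d[:,2])[:,None]
E
python3 - <<'E'
from h import *
for n in ["top","scene"]:
    c=viewer.camera(n);P=cloud(c);img=c["img"]
    np.savez(f"{n}.npz",**{k:np.array(v) for k,v in c.items()})
    print(n,"table z",np.median(P[300:340,100:400,2]) if n=="top" else np.median(P[330:350,100:200,2]))
    if n=="top": x0,y0,w,h=180,70,120,165
    else: x0,y0,w,h=215,160,110,160
    cr=cv2.resize(img[y0:y0+h,x0:x0+w],None,fx=3.6,fy=3.6,interpolation=cv2.INTER_CUBIC)
    cv2.imwrite(f"pics/{n}_crop.png",cr)
    hz=np.clip((P[y0:y0+h,x0:x0+w,2])*1000,0,65)
    cv2.imwrite(f"pics/{n}_z.png",cv2.resize(cv2.applyColorMap((hz*3.9).astype(np.uint8),cv2.COLORMAP_JET),None,fx=3.6,fy=3.6,interpolation=0))
E
```

```text
top table z 0.0007901966606852146
scene table z 0.0003769872296603057
```

View pics/top_crop.png

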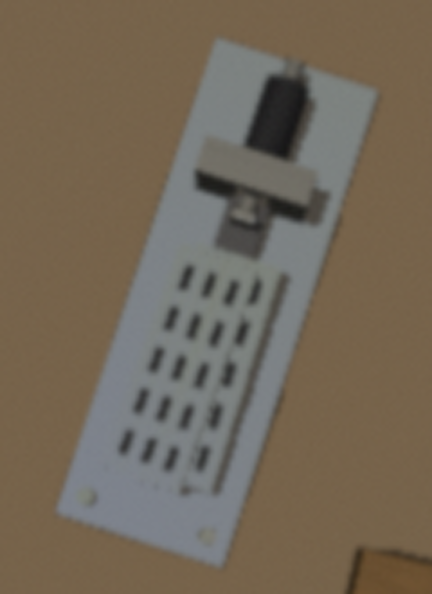

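View pics/top_z.png

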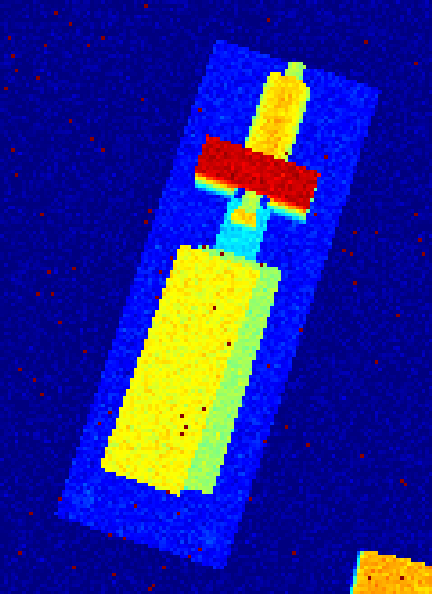

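View pics/scene_crop.png

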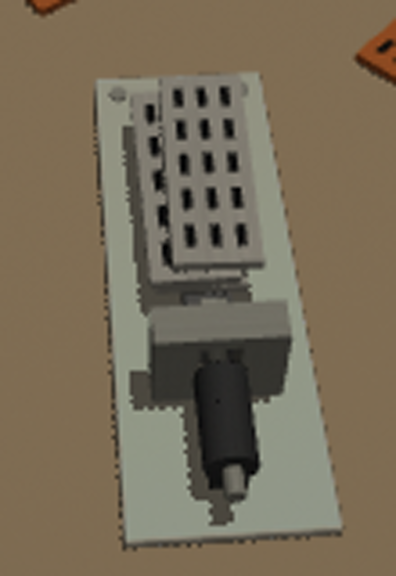

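The crops show the grey stack on the white dock (top px ~235,170). The two orange plates, at top px (131,212) and (218,280), are look-alikes and are not on the dock, so I leave them alone. Next I fit the dock.

```bash
cat > dock.py <<'E'
from h import *
def pts(n,lo,hi,c=None):
    c=c or dict(np.load(f"{n}.npz")); P=cloud(c);z=P[...,2]
    m=(z>lo)&(z<hi)&(c["range_z"]>0)
    return c,P,m
E
python3 - <<'E'
from dock import *
for n in ["top","scene"]:
    c,P,m=pts(n,0.004,0.075)
    k,lab=cv2.connectedComponents(cv2.morphologyEx(m.astype(np.uint8),cv2.MORPH_OPEN,np.ones((3,3))))
    seed=(210,210) if n=="top" else (290,260)
    L=lab[seed];M=(lab==L);print(n,L,M.sum())
    ys,xs=np.where(M)
    # foot outline: boundary pixels at z~8mm plane
    # grid points, foot top z 4..12
    X=P[M]; F=X[(X[:,2]>0.004)&(X[:,2]<0.012)]
    print("z foot",np.median(F[:,2]))
    rect=cv2.minAreaRect(F[:,:2].astype(np.float32)*1000);print(rect,cv2.boxPoints(rect))
E
```

```text
top 1 6838
z foot 0.008683462701484457
((647.3550415039062, 60.328800201416016), (100.8880615234375, 291.2548828125), 71.57831573486328) [[493.24933   58.48915 ]
 [769.5793   -33.549755]
 [801.46075   62.16845 ]
 [525.1308   154.20735 ]]
scene 8 6918
z foot 0.008509638339098295
((650.1270751953125, 61.02531051635742), (100.17707824707031, 290.5653076171875), 71.5357437133789) [[496.4597    59.528156]
 [772.0671   -32.497643]
 [803.79443   62.522465]
 [528.1871   154.54826 ]]
```

```bash
cat >> dock.py <<'E'
TH=np.radians(-18.44)
C={"top":(647.36,60.33),"scene":(650.13,61.03)}
def todock(P,n):
    o=np.array(C[n])/1000
    ct,st=np.cos(TH),np.sin(TH)
    q=P[...,:2]-o
    return np.dstack([q[...,0]*ct+q[...,1]*st+.045,-q[...,0]*st+q[...,1]*ct,P[...,2]]).reshape(P.shape)*1000
E
python3 - <<'E'
from dock import *
for n in ["top","scene"]:
    c,P,m=pts(n,0.004,0.075)
    D=todock(P,n)
    inb=(abs(D[...,1])<50)&(D[...,0]>-100)&(D[...,0]<84)
    for lo,hi in ((37,44),(31,37),(25,31)):
        q=D[inb&(D[...,2]>lo)&(D[...,2]<hi)]
        q=q[:, :2]
        # keep neighbors
        print(n,lo,hi,len(q),np.median(D[inb&(D[...,2]>lo)&(D[...,2]<hi)][:,2]) if len(q) else '')
        if len(q)>20:
            # y extents by x-slices
            for a in range(-90,80,20):
                s=q[(q[:,0]>a)&(q[:,0]<a+20)]
                if len(s)>8: print("  x",a,"y %.1f %.1f"%tuple(np.percentile(s[:,1],[2,98])))
            for a in range(-32,32,16):
                s=q[(q[:,1]>a)&(q[:,1]<a+16)]
                if len(s)>8: print("  y",a,"x %.1f %.1f"%tuple(np.percentile(s[:,0],[1,99])))
    # stop
    q=D[(abs(D[...,1])<40)&(D[...,0]>90)&(D[...,0]<140)&(D[...,2]>55)&(D[...,2]<68)]
    print("stop top",np.percentile(q,[2,98],axis=0), np.median(q[:,2]))
E
```

```text
top 37 44 1543 40.67548330521974
  x -70 y -14.1 30.2
  x -50 y -21.9 29.6
  x -30 y -15.5 29.4
  x -10 y -16.1 28.6
  x 10 y -16.9 28.6
  x 30 y -17.0 27.4
  x 50 y -18.2 27.3
  y -32 x -53.1 60.0
  y -16 x -67.1 60.8
  y 0 x -66.9 60.8
  y 16 x -66.4 61.0
top 31 37 483 34.76036284882355
  x -70 y -30.5 15.6
  x -50 y -30.7 0.8
  x -30 y -30.1 -11.0
  x -10 y -30.2 -16.5
  x 10 y -29.6 -3.7
  x 30 y -29.6 -17.8
  x 50 y -28.8 13.8
  y -32 x -61.4 65.8
  y -16 x -61.0 67.3
  y 0 x -57.4 67.2
top 25 31 11 28.70378619038289
stop top [[ 99.96041742 -30.90233152  56.77573278]
 [119.78880148  30.83157486  63.49475921]] 60.74847073736753
scene 37 44 1287 40.53257911295372
  x -70 y -14.4 30.3
  x -50 y -13.8 30.0
  x -30 y -15.1 29.1
  x -10 y -15.4 28.9
  x 10 y -15.6 28.8
  x 30 y -16.7 27.8
  x 50 y -16.1 27.1
  y -32 x -0.4 60.6
  y -16 x -67.4 61.8
  y 0 x -66.8 62.2
  y 16 x -65.6 62.2
scene 31 37 479 34.47503349652016
  x -70 y -30.7 -15.5
  x -50 y -30.1 -15.2
  x -30 y -29.7 -15.8
  x -10 y -30.0 -16.6
  x 10 y -29.7 -16.6
  x 30 y -29.3 -17.7
  x 50 y -28.7 21.5
  y -32 x -60.0 67.4
  y -16 x -57.0 67.9
  y 0 x 60.5 67.3
scene 25 31 61 28.07440871661478
  x 50 y -27.5 20.0
  y -32 x -50.1 67.2
  y -16 x 65.5 67.9
  y 0 x 65.5 68.0
  y 16 x 58.2 68.2
stop top [[ 99.42138476 -31.00847711  56.0005062 ]
 [119.92753699  30.74174867  62.37868649]] 60.34838682683084
```

```bash
cat >> dock.py <<'E'
from scipy.spatial.transform import Rotation as Ro
OC=(np.array(C["top"])+np.array(C["scene"]))/2000
CT,ST=np.cos(TH),np.sin(TH)
RD=np.array([[CT,-ST,0],[ST,CT,0],[0,0,1]])
O=np.r_[OC,0]-RD@[.045,0,0]
def goal(x,y,z,yaw=0):
    """needed tool-frame shift (mm) and rotvec(deg) to TCP at dock x,y,z mm, tool x=+dock y, tool z down"""
    s=r.read_state();T=Ro.from_quat(s["eef_rot"])
    G=Ro.from_matrix(RD)*Ro.from_euler('z',yaw,degrees=True)*Ro.from_matrix(np.array([[0,1,0],[1,0,0],[0,0,-1.]]))
    p=O+RD@(np.array([x,y,z])/1000)
    d=T.inv().apply(p-s["ee_pos"])*1000
    dr=(T.inv()*G).as_rotvec(degrees=True)
    print("t",round(s["time"],2),"shift",d.round(1),"rot",dr.round(2),"now dock",((s["ee_pos"]-O)@RD*1000).round(1),"F dock",(RD.T@s["ft_force"]).round(1),"w",round(s["width"]*1000,1))
E
python3 - <<'E'
from dock import *
print(O)
c,P,m=pts("top",0.02,0.12)
D=todock(P,"top")
for nm,(u0,u1,v0,v1) in dict(jar=(125,170,105,160),bowl=(305,360,140,195),carton=(270,340,220,270)).items():
    s=(slice(v0,v1),slice(u0,u1));q=D[s][m[s]];print(nm,np.percentile(q,[2,50,98],axis=0).round())
goal(0,0,150)
E
```

```text
[0.60605551 0.07491401 0.        ]
jar [[-12. 148.  28.]
 [ 16. 172.  99.]
 [ 46. 207. 103.]]
bowl [[  26. -224.   21.]
 [  79. -189.   36.]
 [ 114. -137.   48.]]
carton [[-128. -227.   42.]
 [ -95. -174.   46.]
 [ -61. -122.   49.]]
t 0.25 shift [-490.4 -595.7   80.5] rot [-4.000e-02  2.000e-02 -1.418e+02] now dock [-164.9 -753.8  230.2] F dock [-0.4 -0.7  0.5] w 87.0
```

Request:
apply_moves(increments=[{"grip":0,"xyz":[-35,-42,0],"rotation":[0,0,-10]},{"grip":0,"xyz":[-70,-84,0],"rotation":[0,0,-20]},{"grip":0,"xyz":[-105,-126,0],"rotation":[0,0,-30]},{"grip":0,"xyz":[-140,-168,0],"rotation":[0,0,-40]},{"grip":0,"xyz":[-175,-210,0],"rotation":[0,0,-50]}])

```text
time: 0.88
ee_pos: [0.3504, -0.3508, 0.2304]
eef_rot: [0.985, -0.173, -0.0, -0.0]
ft_force: [1.2, -0.4, -0.3]
width: 0.0873
```

```bash
python3 -c "
from dock import *
goal(0,0,150);print(r.read_state()['joint_positions'])"
```

```text
t 0.88 shift [  95.4 -487.3   80.5] rot [-1.000e-02 -0.000e+00 -9.148e+01] now dock [-107.9 -484.7  230.4] F dock [ 1.3 -0.  -0.3] w 87.3
[ 1.01231962  0.06611459 -0.33059825  1.77894795  0.02220418  1.30023706
  0.32884222]
```

Request:
apply_moves(increments=[{"grip":0,"xyz":[10,-49,0],"rotation":[0,0,-10]},{"grip":0,"xyz":[20,-98,0],"rotation":[0,0,-20]},{"grip":0,"xyz":[30,-147,0],"rotation":[0,0,-30]},{"grip":0,"xyz":[40,-196,0],"rotation":[0,0,-40]},{"grip":0,"xyz":[50,-245,0],"rotation":[0,0,-50]}])

```text
time: 1.5
ee_pos: [0.4814, -0.1361, 0.2306]
eef_rot: [0.965, 0.262, 0.0, 0.0]
ft_force: [0.6, -0.3, 0.6]
width: 0.087
```

```bash
python3 -c "
from dock import *
goal(0,0,150);print(r.read_state()['joint_positions'])"
```

```text
t 1.5 shift [ 214.3 -119.    80.5] rot [ 2.000e-02  0.000e+00 -4.116e+01] now dock [ -51.5 -239.6  230.6] F dock [ 0.7 -0.1  0.6] w 87.0
[ 0.7497991   0.09731414 -0.59534536  1.75684594  0.05677084  1.30420764
  0.67221363]
```

Request:
apply_moves(increments=[{"grip":0,"xyz":[43,-24,0],"rotation":[0,0,-10]},{"grip":0,"xyz":[86,-48,0],"rotation":[0,0,-20]},{"grip":0,"xyz":[129,-72,0],"rotation":[0,0,-30]},{"grip":0,"xyz":[172,-96,20],"rotation":[0,0,-40]},{"grip":0,"xyz":[214,-119,50],"rotation":[0,0,-41.2]}])

```text
time: 2.12
ee_pos: [0.6072, 0.076, 0.1807]
eef_rot: [0.81, 0.586, 0.001, 0.001]
ft_force: [0.4, -0.1, -0.3]
width: 0.0867
```

```bash
python3 -c "
from dock import *
goal(0,0,90);print(r.read_state()['joint_positions'])
c=viewer.camera('wrist');cv2.imwrite('pics/w1.png',c['img'])"
```

```text
t 2.12 shift [-1.5 -0.9 90.7] rot [ 0.13 -0.03  0.16] now dock [  0.7   1.4 180.7] F dock [ 0.4 -0.  -0.3] w 86.7
[ 0.38948405  0.43710303 -0.7663599   1.5343524   0.31113488  1.29354232
  0.8368585 ]
```

View pics/w1.png

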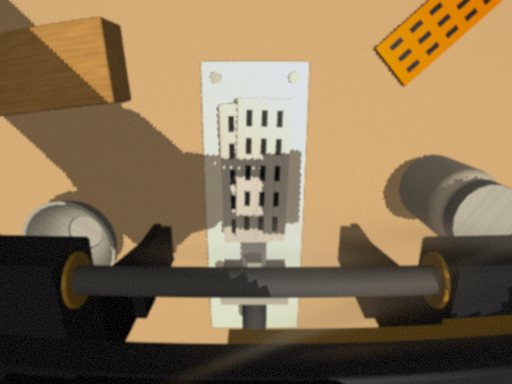

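```bash
python3 -c "
from dock import *
c=viewer.camera('wrist');P=cloud(c);D=(P-O)@RD*1000
m=(D[...,2]>4)&(D[...,2]<12)&(abs(D[...,1])<65)&(D[...,0]>-120)&(D[...,0]<40)
for a in range(-95,40,15):
    s=D[m&(D[...,0]>a)&(D[...,0]<a+15)];print(a,len(s),np.percentile(s[:,1],[1,99]).round(1),np.median(s[:,2]).round(1))
s=D[m&(abs(D[...,1])<40)];print('near end x',np.percentile(s[:,0],[.5]))
m=(D[...,2]>37)&(D[...,2]<44)&(abs(D[...,1])<45)&(D[...,0]>-90)&(D[...,0]<20)
s=D[m];print(np.percentile(s,[1,99],axis=0).round(1))
"
```

```text
-95 1840 [-47.6  48.9] 7.5
-80 1594 [-48.1  49.8] 7.3
-65 580 [-48.9  50.7] 7.3
-50 545 [-49.1  50.6] 7.4
-35 525 [-48.9  50.2] 7.4
-20 527 [-48.7  50.3] 7.3
-5 515 [-48.9  50.5] 7.3
10 493 [-48.5  50.2] 7.4
25 496 [-49.  50.] 7.3
near end x [-101.65487854]
[[-68.5 -14.3  37.9]
 [ 19.   31.2  41. ]]
```

Request:
apply_moves(increments=[{"grip":0,"xyz":[-1,-1,50],"rotation":[0.1,0,0.2]},{"grip":0,"xyz":[-1,-1,100],"rotation":[0.1,0,0.2]},{"grip":0,"xyz":[-1,-1,130],"rotation":[0.1,0,0.2]},{"grip":0,"xyz":[-1,-1,130],"rotation":[0.1,0,0.2]}])

```text
time: 2.72
ee_pos: [0.6014, 0.0791, 0.0448]
eef_rot: [0.81, 0.586, -0.003, -0.004]
ft_force: [-0.5, -1.1, 0.7]
width: 0.0871
```

```bash
python3 -c "
from dock import *
goal(0,0,20)
c=viewer.camera('wrist');cv2.imwrite('pics/w2.png',c['img'])"
```

```text
t 2.73 shift [-2.5  6.  24.8] rot [-0.63  0.04  0.2 ] now dock [-5.8  2.5 44.8] F dock [-0.1 -1.2  0.7] w 87.1
```

View pics/w2.png

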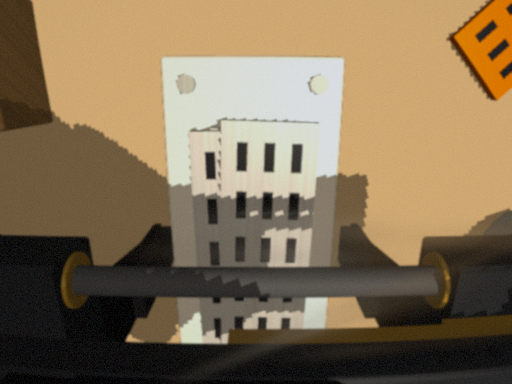

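Request:
apply_moves(increments=[{"grip":0,"xyz":[-2.5,6,12],"rotation":[-0.6,0,0.2]},{"grip":0,"xyz":[-2.5,6,25],"rotation":[-0.6,0,0.2]},{"grip":0,"xyz":[-2.5,6,25],"rotation":[-0.6,0,0.2]},{"grip":0,"xyz":[-2.5,6,25],"rotation":[-0.6,0,0.2]}])

```text
time: 3.28
ee_pos: [0.6075, 0.0756, 0.022]
eef_rot: [0.811, 0.585, 0.001, 0.001]
ft_force: [0.6, 0.1, -0.4]
width: 0.087
```

```bash
python3 -c "
from dock import *
goal(0,0,20)"
```

```text
t 3.27 shift [-1.1 -1.1  2. ] rot [ 0.13 -0.06  0.02] now dock [ 1.1  1.1 22. ] F dock [ 0.5  0.3 -0.4] w 87.0
```

Request:
apply_moves(increments=[{"grip":50,"xyz":[-1,-1,2]},{"grip":80,"xyz":[-1,-1,2]},{"grip":110,"xyz":[-1,-1,2]},{"grip":150,"xyz":[-1,-1,2]},{"grip":150,"xyz":[-1,-1,2]}], squeeze=15)

```text
$.increments[0]: bad value
```

```bash
python3 -c "
from dock import *
goal(0,0,20)"
```

```text
t 3.27 shift [-1.1 -1.1  2. ] rot [ 0.13 -0.06  0.02] now dock [ 1.1  1.1 22. ] F dock [ 0.5  0.3 -0.4] w 87.0
```

Request:
apply_moves(increments=[{"grip":50,"xyz":[-1,-1,2],"rotation":[0,0,0]},{"grip":80,"xyz":[-1,-1,2],"rotation":[0,0,0]},{"grip":110,"xyz":[-1,-1,2],"rotation":[0,0,0]},{"grip":150,"xyz":[-1,-1,2],"rotation":[0,0,0]},{"grip":150,"xyz":[-1,-1,2],"rotation":[0,0,0]}], squeeze=15)

```text
time: 3.9
ee_pos: [0.6063, 0.0752, 0.0201]
eef_rot: [0.811, 0.585, 0.001, 0.001]
ft_force: [0.4, -0.4, 0.5]
width: 0.0457
```

```bash
python3 -c "
from dock import *
goal(0,0,20)"
```

```text
t 3.9 shift [-0.3 -0.2  0.1] rot [ 0.14 -0.08  0.02] now dock [ 0.2  0.3 20.1] F dock [ 0.5 -0.2  0.5] w 45.7
```

Request:
apply_moves(increments=[{"grip":150,"xyz":[0,0,0],"rotation":[0,0,0]},{"grip":150,"xyz":[0,0,0],"rotation":[0,0,0]},{"grip":150,"xyz":[0,0,0],"rotation":[0,0,0]},{"grip":150,"xyz":[0,0,0],"rotation":[0,0,0]}], squeeze=25)

```text
time: 4.4
ee_pos: [0.6063, 0.0752, 0.0201]
eef_rot: [0.811, 0.585, 0.001, 0.001]
ft_force: [-0.1, 1.3, -0.6]
width: 0.0459
```

```bash
cat > look.py <<'E'
from dock import *
import sys
t=sys.argv[1]
out=[]
for n in ("top","scene"):
    c=viewer.camera(n);P=cloud(c);D=(P-O)@RD*1000
    x0,y0,w,h=(180,70,120,165) if n=="top" else (215,160,110,160)
    out.append(cv2.resize(cv2.resize(c["img"][y0:y0+h,x0:x0+w],(w*7//2,h*7//2),interpolation=cv2.INTER_CUBIC),(380,560)))
    if n=="top":  sh=np.array([-1.3,0]) 
    else: sh=np.array([1.4,0])
    inb=(abs(D[...,1])<40)&(D[...,0]>-100)&(D[...,0]<84)
    for lo,hi in ((37,44),(31,37),(24,31)):
        q=D[inb&(D[...,2]>lo)&(D[...,2]<hi)]
        print(n,lo,len(q),end=" ")
        for a in range(-90,80,30):
            s=q[(q[:,0]>a)&(q[:,0]<a+30)]
            if len(s)>8: print(a,np.percentile(s[:,1],[3,97]).round(1),end=" ")
        if len(q)>8:print("x",np.percentile(q[:,0],[1,99]).round(1),end="")
        print()
cv2.imwrite(f"pics/{t}.png",np.hstack(out))
goal(0,0,20)
E
python3 look.py l1
```

```text
top 37 0 
top 31 0 
top 24 0 
scene 37 947 -60 [-19.4  21.3] -30 [-19.7  23.2] 0 [-23.1  26.2] 30 [-21.3  21.8] 60 [-21.3  21.6] x [-34.9  63.9]
scene 31 126 0 [-30.5  31.7] 60 [-20.1  21.9] x [11.  69.6]
scene 24 102 0 [-30.5  30.9] 30 [-23.2 -22.3] 60 [-23.3  21.9] x [10.5 72.2]
t 4.5 shift [-0.3 -0.2  0.1] rot [ 0.14 -0.08  0.02] now dock [ 0.2  0.3 20.1] F dock [-0.7  0.4  0.6] w 45.7
```

View pics/l1.png

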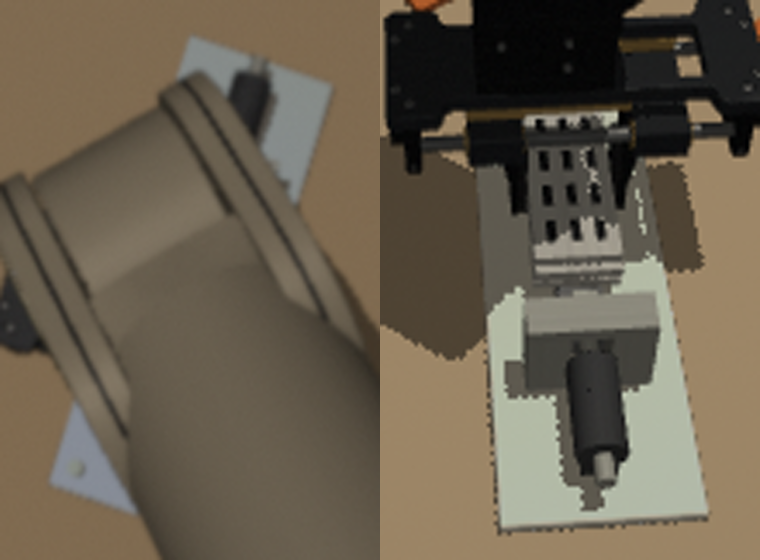

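Request:
apply_moves(increments=[{"grip":90,"xyz":[0,0,0],"rotation":[0,0,0]},{"grip":60,"xyz":[0,0,0],"rotation":[0,0,0]},{"grip":60,"xyz":[0,0,-30],"rotation":[0,0,0]},{"grip":60,"xyz":[0,0,-60],"rotation":[0,0,0]},{"grip":60,"xyz":[0,-20,-60],"rotation":[0,0,0]}])

```text
time: 5.12
ee_pos: [0.5892, 0.0814, 0.0825]
eef_rot: [0.812, 0.584, 0.003, 0.002]
ft_force: [-0.3, 0.4, -0.1]
width: 0.0666
```

```bash
python3 look.py l2; python3 -c "
from dock import *
goal(-92,0,20)
c=viewer.camera('wrist');cv2.imwrite('pics/w3.png',c['img'])"
```

```text
top 37 0 
top 31 0 
top 24 0 
scene 37 1292 -90 [-20.1  22.7] -60 [-21.1  22.4] -30 [-21.3  22.3] 0 [-21.2  22.3] 30 [-21.6  22.2] 60 [-19.7  21.6] x [-65.1  63.5]
scene 31 116 60 [-21.6  21.8] x [-45.8  69. ]
scene 24 89 30 [-23.3 -22.3] 60 [-23.4  22. ] x [ 3.7 70.5]
t 5.22 shift [-0.9 21.1 60.6] rot [ 0.14 -0.07  0.1 ] now dock [-21.2   0.7  80.5] F dock [ 0.1  0.3 -0. ] w 66.3
t 5.22 shift [ -0.7 -70.9  60.4] rot [ 0.14 -0.07  0.1 ] now dock [-21.2   0.7  80.5] F dock [ 0.1  0.3 -0. ] w 66.3
```

View pics/w3.png

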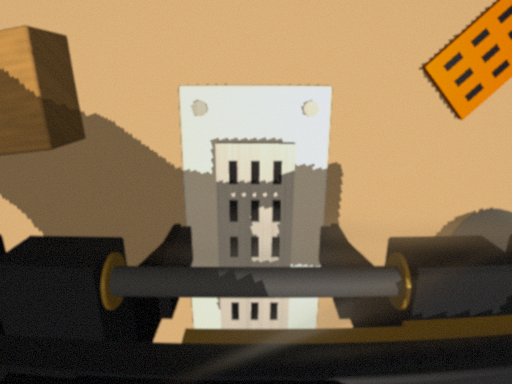

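View pics/l2.png

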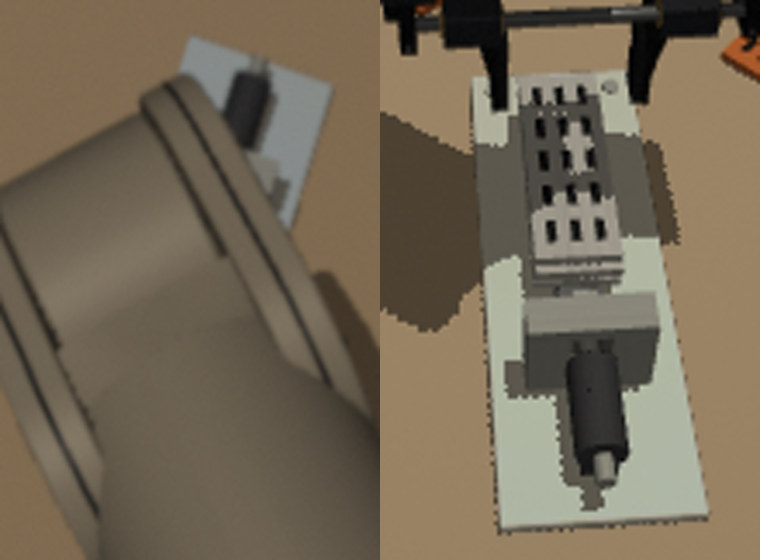

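Request:
apply_moves(increments=[{"grip":130,"xyz":[-1,-40,0],"rotation":[0,0,0]},{"grip":208,"xyz":[-1,-74,0],"rotation":[0,0,0]},{"grip":208,"xyz":[-1,-74,0],"rotation":[0,0,0]},{"grip":208,"xyz":[-1,-74,25],"rotation":[0,0,0]},{"grip":208,"xyz":[-1,-74,35],"rotation":[0,0,0]}])

```text
time: 5.9
ee_pos: [0.5167, 0.1032, 0.0438]
eef_rot: [0.811, 0.585, 0.001, 0.0]
ft_force: [-0.6, 0.5, -0.1]
width: 0.0248
```

```bash
python3 -c "
from dock import *
goal(-92,0,20)
c=viewer.camera('wrist');cv2.imwrite('pics/w4.png',c['img'])
c=viewer.camera('scene');cv2.imwrite('pics/s4.png',cv2.resize(c['img'][100:320,180:360],None,fx=3,fy=2.7))"
```

```text
t 5.9 shift [ 1.4  1.6 23.8] rot [ 0.08 -0.03  0.02] now dock [-93.7  -1.4  43.8] F dock [-0.7  0.3 -0.1] w 24.8
```

View pics/s4.png

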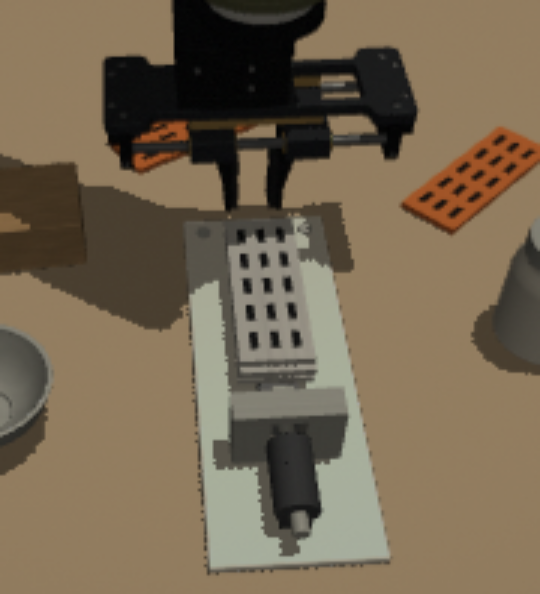

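View pics/w4.png

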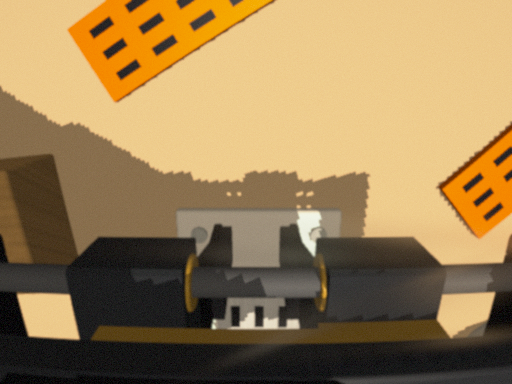

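Request:
apply_moves(increments=[{"grip":190,"xyz":[1.5,1,12],"rotation":[0,0,0]},{"grip":190,"xyz":[1.5,1,24],"rotation":[0,0,0]},{"grip":190,"xyz":[1.5,1,24],"rotation":[0,0,0]},{"grip":190,"xyz":[1.5,1,24],"rotation":[0,0,0]}])

```text
time: 6.5
ee_pos: [0.5178, 0.1048, 0.0201]
eef_rot: [0.811, 0.585, 0.0, 0.0]
ft_force: [-0.3, -0.6, -1.2]
width: 0.0224
```

```bash
python3 -c "
from dock import *
goal(-75,0.3,20)"
```

```text
t 6.5 shift [-0.1 18.1  0.1] rot [ 0.04 -0.03  0.05] now dock [-93.1   0.4  20.1] F dock [-0.1 -0.7 -1.2] w 22.4
```

Now a slow push along tool +y (dock +x).

Request:
apply_moves(increments=[{"grip":190,"xyz":[0,4,0],"rotation":[0,0,0]},{"grip":190,"xyz":[0,8,0],"rotation":[0,0,0]},{"grip":190,"xyz":[0,12,0],"rotation":[0,0,0]},{"grip":190,"xyz":[0,16,0],"rotation":[0,0,0]},{"grip":190,"xyz":[0,20,0],"rotation":[0,0,0]}])

```text
time: 7.12
ee_pos: [0.5369, 0.0985, 0.0201]
eef_rot: [0.811, 0.585, 0.0, -0.0]
ft_force: [-1.5, 0.1, -0.3]
width: 0.0227
```

Request:
apply_moves(increments=[{"grip":190,"xyz":[0,3,0],"rotation":[0,0,0]},{"grip":190,"xyz":[0,6,0],"rotation":[0,0,0]},{"grip":190,"xyz":[0,9,0],"rotation":[0,0,0]},{"grip":190,"xyz":[0,12,0],"rotation":[0,0,0]},{"grip":190,"xyz":[0,15,0],"rotation":[0,0,0]}])

```text
time: 7.75
ee_pos: [0.5513, 0.0937, 0.0201]
eef_rot: [0.811, 0.585, 0.0, -0.0]
ft_force: [-0.2, -0.6, 0.6]
width: 0.0219
```

```bash
python3 look.py l3; python3 -c "
from dock import *
goal(-39.5,0.3,20)"
```

```text
top 37 502 0 [-23.7 -15.8] 30 [-23.1  17. ] 60 [-22.5  20.5] x [27.7 82.7]
top 31 11 x [27.7 77.1]
top 24 11 x [34.4 81.3]
scene 37 1349 -60 [-20.6  21.8] -30 [-20.6  22.5] 0 [-21.2  22.5] 30 [-20.9  22.3] 60 [-21.   22.7] x [-46.2  82.7]
scene 31 27 x [-65.4  75.4]
scene 24 24 60 [-23.6 -22.3] x [-64.2  77.5]
t 7.85 shift [-0.5 57.8  0.1] rot [ 0.02 -0.04  0.04] now dock [-57.8   0.5  20. ] F dock [-0.2  0.5  0. ] w 22.4
t 7.85 shift [-0.2 18.3  0. ] rot [ 0.02 -0.04  0.04] now dock [-57.8   0.5  20. ] F dock [-0.2  0.5  0. ] w 22.4
```

View pics/l3.png

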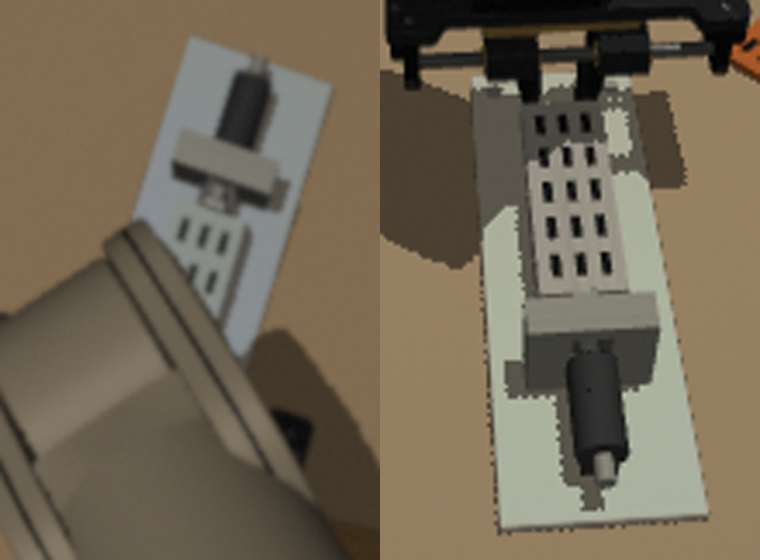

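Request:
apply_moves(increments=[{"grip":190,"xyz":[0,3,0],"rotation":[0,0,0]},{"grip":190,"xyz":[0,6,0],"rotation":[0,0,0]},{"grip":190,"xyz":[0,8,0],"rotation":[0,0,0]},{"grip":190,"xyz":[0,10,0],"rotation":[0,0,0]}])

```text
time: 8.35
ee_pos: [0.5593, 0.0911, 0.0198]
eef_rot: [0.811, 0.585, -0.001, -0.001]
ft_force: [-7.8, 1.1, 4.9]
width: 0.0221
```

```bash
python3 look.py l4; python3 -c "
from dock import *
goal(-39.5,0.3,20)"
```

```text
top 37 326 30 [-23.7  -0.4] 60 [-22.5  19.6] x [41.4 83.6]
top 31 7 
top 24 10 x [39.7 83. ]
scene 37 1282 -60 [-20.7  22.2] -30 [-20.9  22.4] 0 [-20.9  22.5] 30 [-20.9  22.4] 60 [-21.1  22.6] x [-37.6  83. ]
scene 31 25 x [-52.3  75.9]
scene 24 15 x [-42.7  77.9]
t 8.45 shift [-0.6 49.2 -0.3] rot [-0.13  0.01  0.07] now dock [-49.2   0.5  19.8] F dock [-7.1 -0.8  4.9] w 22.1
t 8.45 shift [-0.2  9.7 -0.2] rot [-0.13  0.01  0.07] now dock [-49.2   0.5  19.8] F dock [-7.1 -0.8  4.9] w 22.1
```

Request:
apply_moves(increments=[{"grip":190,"xyz":[0,2,0],"rotation":[0,0,0]},{"grip":190,"xyz":[0,4,0],"rotation":[0,0,0]},{"grip":190,"xyz":[0,6,0],"rotation":[0,0,0]},{"grip":190,"xyz":[0,8,0],"rotation":[0,0,0]}])

```text
time: 8.95
ee_pos: [0.5651, 0.0893, 0.0196]
eef_rot: [0.811, 0.586, -0.002, -0.002]
ft_force: [-11.1, 1.8, 8.1]
width: 0.022
```

```bash
sed -i 's/<84)/<98)/' look.py; python3 look.py l5; python3 -c "
from dock import *
goal(-39.5,0.3,20)"
```

```text
top 37 353 30 [-23.7 -12.6] 60 [-23.1  18.5] x [54.5 97.6]
top 31 4 
top 24 13 60 [-25.2 -24.1] x [52.7 96.2]
scene 37 1259 -60 [-20.6  20.6] -30 [-21.   22.6] 0 [-21.   22.7] 30 [-20.9  22.3] 60 [-21.   22.4] x [-30.4  86. ]
scene 31 23 x [-50.7  75.4]
scene 24 17 x [-48.   77.3]
t 9.05 shift [-0.8 43.2 -0.7] rot [-0.33  0.08  0.11] now dock [-43.2   0.7  19.6] F dock [-9.4 -1.7  7.2] w 22.2
t 9.05 shift [-0.4  3.7 -0.4] rot [-0.33  0.08  0.11] now dock [-43.2   0.7  19.6] F dock [-9.4 -1.7  7.2] w 22.2
```

View pics/l5.png

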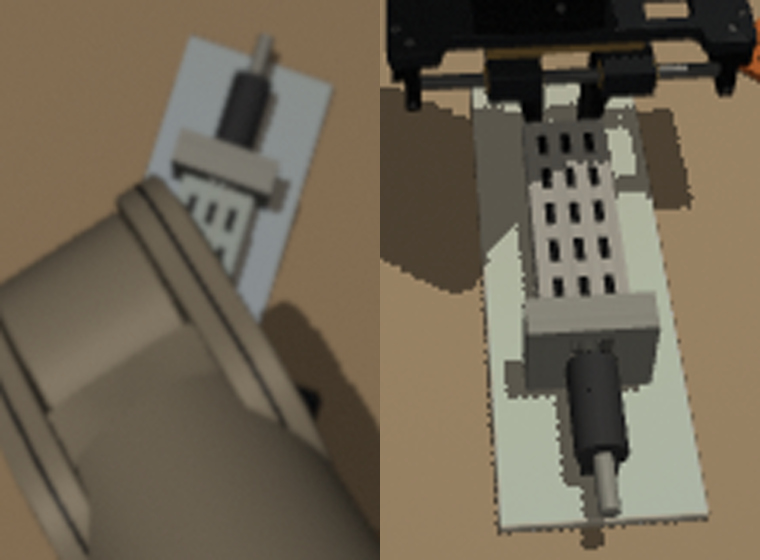

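Request:
apply_moves(increments=[{"grip":190,"xyz":[-0.3,3,-0.4],"rotation":[-0.3,0,0]},{"grip":190,"xyz":[-0.3,4,-0.6],"rotation":[-0.3,0,0]},{"grip":190,"xyz":[-0.3,5,-0.8],"rotation":[-0.3,0,0]},{"grip":190,"xyz":[-0.3,6,-0.8],"rotation":[-0.3,0,0]}])

```text
time: 9.55
ee_pos: [0.566, 0.0888, 0.0195]
eef_rot: [0.81, 0.586, -0.005, -0.003]
ft_force: [-25.0, 4.0, 16.5]
width: 0.0223
```

```bash
python3 look.py l6; python3 -c "
from dock import *
goal(-39.5,0.3,20)"
```

```text
top 37 315 30 [-23.6 -16.1] 60 [-23.1  17.1] x [56.9 97.6]
top 31 7 
top 24 11 x [58.7 95.9]
scene 37 1258 -60 [-12.9  17.1] -30 [-21.3  22.4] 0 [-21.1  22.4] 30 [-20.8  22.4] 60 [-21.2  22.5] x [-30.2  86. ]
scene 31 22 x [-49.7  75.6]
scene 24 16 x [-47.7  76.8]
t 9.65 shift [-0.7 42.4 -0.9] rot [-0.55  0.26  0.23] now dock [-42.4   0.5  19.5] F dock [-22.4  -4.3  14.4] w 22.2
t 9.65 shift [-0.2  2.9 -0.5] rot [-0.55  0.26  0.23] now dock [-42.4   0.5  19.5] F dock [-22.4  -4.3  14.4] w 22.2
```

```bash
cat > rod.py <<'E'
from dock import *
for n in ("top","scene"):
    for lab,c in (("init",dict(np.load(n+".npz"))),("now",viewer.camera(n))):
        D=(cloud(c)-O)@RD*1000
        m=(abs(D[...,1])<8)&(D[...,0]>120)&(D[...,0]<230)&(D[...,2]>20)&(D[...,2]<45)
        s=D[m];print(n,lab,np.percentile(s[:,0],[96,98,99.5]).round(1),s[:,0].max().round(1))
    # plate ends, top plate surface near stop
    m=(abs(D[...,1])<22)&(D[...,0]>60)&(D[...,0]<112)&(D[...,2]>36)&(D[...,2]<43)
    s=D[m];print(n,"top plate far", [np.percentile(s[(s[:,1]>a)&(s[:,1]<a+11)][:,0],[95,99]).round(1).tolist() for a in (-22,-11,0,11) if ((s[:,1]>a)&(s[:,1]<a+11)).sum()>3])
    img=c["img"]
    x0,y0,w,h=(205,75,80,70) if n=="top" else (230,190,80,120)
    cv2.imwrite(f"pics/rod_{n}.png",cv2.resize(img[y0:y0+h,x0:x0+w],None,fx=5,fy=5,interpolation=cv2.INTER_CUBIC))
goal(-39.5,.3,20)
E
python3 rod.py
```

```text
top init [177.6 179.3 180.1] 181.1
top now [192.6 194.5 195. ] 195.4
top top plate far [[97.2, 98.5], [98.6, 101.3], [97.4, 99.0], [98.0, 98.5]]
scene init [182.7 183.3 183.8] 184.1
scene now [197.3 198.1 198.4] 199.1
scene top plate far [[85.4, 86.6], [85.7, 87.7], [86.1, 111.5], [85.7, 87.0]]
t 9.75 shift [-0.2  2.9 -0.5] rot [-0.54  0.26  0.23] now dock [-42.4   0.5  19.5] F dock [-22.   -3.7  13.2] w 22.4
```

View pics/rod_top.png

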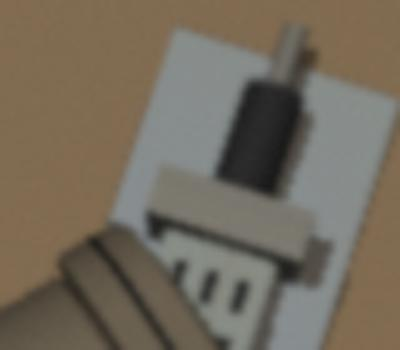

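View pics/rod_scene.png

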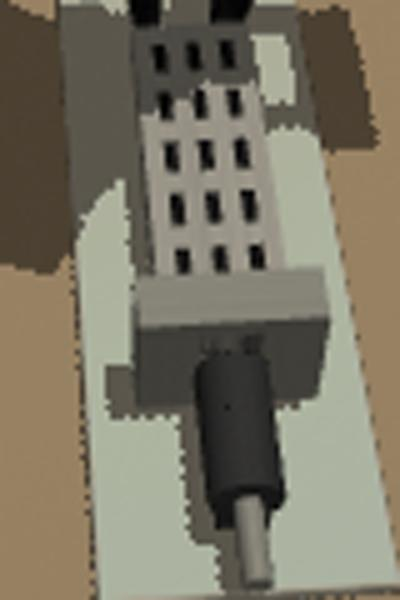

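Request:
apply_moves(increments=[{"grip":190,"xyz":[-0.2,4.5,-0.8],"rotation":[-1,0.3,0.2]},{"grip":190,"xyz":[-0.2,4.5,-1],"rotation":[-1.3,0.3,0.2]},{"grip":190,"xyz":[-0.2,4.5,-1],"rotation":[-1.3,0.3,0.2]},{"grip":190,"xyz":[-0.2,4.5,-1],"rotation":[-1.3,0.3,0.2]},{"grip":190,"xyz":[-0.2,4.5,-1],"rotation":[-1.3,0.3,0.2]}])

```text
time: 10.38
ee_pos: [0.5661, 0.0888, 0.0194]
eef_rot: [0.811, 0.586, 0.001, 0.003]
ft_force: [-16.5, 4.3, 7.7]
width: 0.0226
```

```bash
python3 rod.py; python3 look.py l7; python3 -c "
from dock import *
s=r.read_state();print(s['torque'],s['joint_vel'].round(4) if hasattr(s['joint_vel'],'round') else s['joint_vel'])
c=viewer.camera('wrist');cv2.imwrite('pics/w7.png',c['img'])"
```

```text
top init [177.6 179.3 180.1] 181.1
top now [192.9 194.  195.3] 195.7
top top plate far [[97.0, 98.7], [98.2, 100.1], [97.3, 99.8], [97.6, 98.6]]
scene init [182.7 183.3 183.8] 184.1
scene now [197.2 197.9 198.3] 198.3
scene top plate far [[85.8, 86.4], [87.0, 110.7], [85.1, 91.9], [86.1, 86.7]]
t 10.47 shift [-0.2  2.8 -0.6] rot [0.32 0.1  0.13] now dock [-42.3   0.5  19.4] F dock [-17.5  -1.7   8.3] w 22.4
top 37 420 30 [-23.7  -7.8] 60 [-22.9  19.4] x [48.8 97.7]
top 31 6 
top 24 13 60 [-25.3 -24.1] x [46.4 94.3]
scene 37 1254 -60 [-17.9  18.9] -30 [-21.3  22.4] 0 [-21.1  22.2] 30 [-20.8  22.6] 60 [-21.2  22.6] x [-30.5  86.1]
scene 31 25 x [-50.3  76. ]
scene 24 18 x [-45.5  77. ]
t 10.57 shift [-0.6 42.2 -0.4] rot [0.33 0.1  0.13] now dock [-42.2   0.5  19.4] F dock [-17.3  -1.9   7.8] w 22.2
[ 0.72905823  3.55277995 -0.29549416] [ 0.0006 -0.0002 -0.0003  0.0015  0.0004 -0.0012 -0.0001]
```

View pics/w7.png

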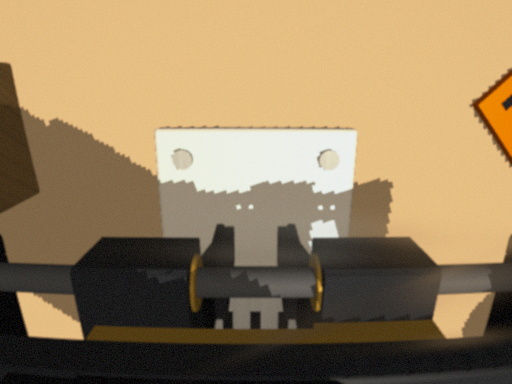

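View pics/l7.png

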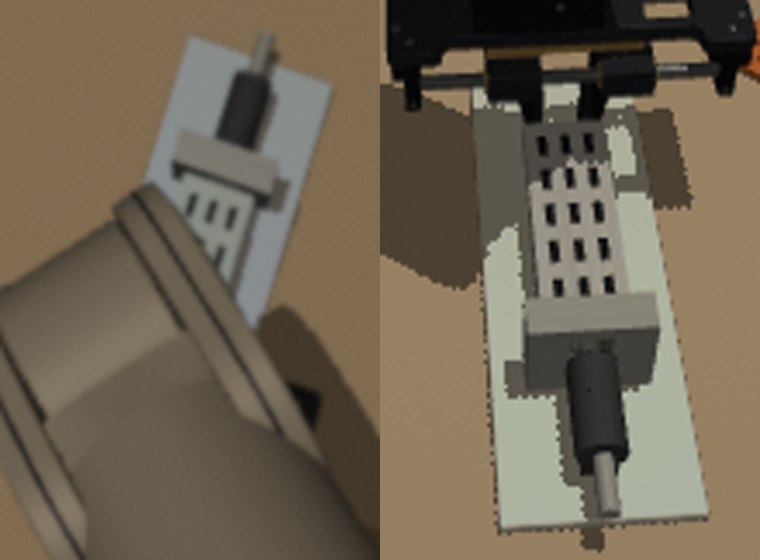

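```bash
python3 -c "
from bench import r
print(r.close_job());s=r.read_state();print(s['time'],s['ft_force'],s['ee_pos'])"
```

```text
the job is handed in; nothing more can be done
None
the job is handed in; nothing more can be done
```

I squeezed the stack flush with the jaws at its middle while the plunger was still fully out. Then I pushed it home with two fingertips on the near end face, and handed in at about 10.6 s with the arm still pressing.

**Flush:** with the jaws closed, the opening read 45.7–45.9 mm against the plates' 46 mm width. The side edges I could see then stayed straight and in line along the length.

**Home:** the plunger rod moved about 15 mm in both cameras. The top plate's near end was at about x = -30 mm. The force on the tool held steady at about 17 N along the push, with 8 N vertical from friction.

**Not checked directly:** the far ends of the middle and lowest plates were hidden by the stop bridge, so I infer they are home. The upright fingertips spanned all three plates, within half a degree of vertical.

**Disagreement:** the top and scene cameras differed by about 3 mm in dock x, so I used their mean. The wrist camera agreed with that to 1–2 mm.

I did not go near the jar, bowl, carton or the orange look-alike plates.

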